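# Slide a board along the fence to a hidden length stop

## Task

Square the loose board up against the fence of the cut-off station, then slide it along the fence, past the sprung roller and into the wooden box, until you feel it come up firm with the sprung stop hidden inside pressed right in; go gently, do not ram it. Leave the board lying flat there, tight against the fence, and leave the glue bottle and the screw jar standing where they are.

Things in the scene. Friction and masses are not known exactly. Their poses are not given: they have to be found in the camera images.
- station: Cut-off station fixed to the bench: grey bed 195 mm (x) by 790 mm (y), aluminium fence along its far side. Origin on the bench under the bed; z up, y along the fence towards the wooden box (sliding direction), x square to the fence, towards it. In its frame, mm: bed x -90 to 105, y -440 to 350, top at z 12; fence face at x 70, fence top z 42.
- guard_edge (a point): Middle of the tail-side edge of a clear guard plate over the bed, on its underside, 165 mm above the bench, at station y = -148 mm. From this edge the plate (4 mm thick, station x -60 to 100) runs to the box. The board's tail ends up 20 to 60 mm under it, so the tool must lean back, away from the box (some 40 degrees), to push the tail that far. Axes as the station's.
- box_mouth (a point): Centre of the mouth (84 mm wide, 60 mm high, standing on the bed; station x -14 to 70, y 110) of the opaque wooden box (station x -50 to 100, y 110 to 340, top 169 mm high). Inside, unseen, is the sprung stop: its untouched face is 54 to 94 mm beyond the mouth, different each time, to be felt with the board's leading end. Axes as the station's.
- board_mid (a point): Centre of the loose timber board: 70 mm wide (x), 300 long (y), 40 thick, 0.3 to 0.5 kg, flat on the bed, +y end nearer the box. Its middle starts 12 to 20 mm off the fence; up to 3 degrees out of square, short of the roller. Against the fence its centre is at station x = 35 mm. Sliding it takes 1 to 6 N, up to 12 N as it opens the roller.
- guide_roller (a joint): Sprung free-turning upright rubber wheel, 44 mm across, 21 to 47 mm above the bench, axle at station y = 70 mm before the box's mouth; its bracket reaches to station x = -87 mm, 47 mm high. Value in m: 0 at rest, 5 mm into the path of a board on the fence; a board passing pushes it back to 0.005 (at most 0.012) and is pressed to the fence with about 4 N.
- stop_button (a joint): The sprung stop in the box: 0 = untouched, 0.008 m = pressed right in, where it comes up firm on a rubber buffer (4 N, then 4 N more per mm). Its own spring is weak (1 to 2 N), so the board stays where it is left.
- glue_bottle: White bottle with a black cap, 60 mm across, 170 mm tall, standing on the bench beyond the fence; origin at the centre of its underside.
- screw_jar: Glass jar with a steel lid, 70 mm across, 90 mm tall, standing on the bench off the tail end of the station; origin at the centre of its underside.

How it is judged:
By the outcome, as a careful person would: the job done as asked, in the order asked, and still so for the second after the job is handed in, with the robot touching nothing.
It also fails if it takes over 59 s, if anything falls off the work surface, if the arm or the gripper's body presses on something with over 40 N, if the wrist force passes 120 N, or if a joint passes its speed limit or range.

## Robot

A 6-joint arm with a two-finger parallel gripper is mounted at the origin on the work surface. World frame = base frame: x ahead of the robot, y to its left, z up, the work surface at z = 0. Lengths are in mm, angles in rad, forces in N, time in s.
With the tool pointing down it reaches from about 350 to 975 mm from the base axis. Payload 7.1 kg.
Tool frame: the origin (TCP) lies midway between the tips of the shut fingers; the grasp point (between the pads) lies ctrl.grip_point_offset behind it (ctrl.grip_point_offset is the distance from the TCP to the grasp point, in mm); z points along the fingers, y is the line along which they close (so a half turn about z gives the same grasp; the last joint's range is limited). The gripper opens to 88 mm and grips with 3 to 60 N. Pads are 20 mm wide; open, the fingers measure 115 mm over their backs; the gripper's body (75 mm by 178 mm) begins 61 mm behind the grasp point.
Start: joints at [1.083, 0.423, 1.63, -0, 1.089, -0.019], TCP at [282.352, 557.568, 222.675] pointing down, gripper open.
Joint ranges: [-3, 3], [-0.9, 2.11], [0.09, 2.58], [-1.31, 4.45], [0.11, 2.69], [-2.54, 2.54]. Speed limits (rad/s): [2.39, 2.39, 3.01, 3.14, 3.14, 3.14].

## Interface

Orientations are given as a rotation vector (axis times angle).
In Python, from workcell import ctrl, get_image, close_job, finder gives the robot as it stands.
- The arm moves only by the tool servo_tool, never from a script. Its argument "deltas" is a list of rows, each a list of 2 entries, a list of its own where there are three numbers: the shift along the tool's x, y, z in mm, then the turn, a rotation vector about the tool's x, y, z in rad. A call has 1 to 5 rows; each row is the pose to reach, as a shift and turn from the pose commanded when the call began, along the tool's axes at that moment; what a row does not reach only later rows make up. A row lasts 1/12 s, in which the tool goes at most 41.7 mm and 7.16 degrees, less where a joint would pass 70% of its speed; a pose out of reach is approached as far as the arm can. A call with a gripper value outside its range is refused whole. "grip" is the closure, from -1 (fully open) to 1 (shut), so that 0 is half open, set as the call begins (left out, the last holds). The fingers move at their own pace and stop on an object; the grip force is fixed at half the most. Time passes only in rows, so rows that repeat a pose let the fingers close. It gives the time, the measured TCP pose, the force, the opening and the grip force at its end, in the units of the state.
- ctrl.get_obs(): the state, without advancing time (a new reading comes with each control period).
- get_image(name): name is "side" or "top"; returns a dict with "frame" (384x512x3 uint8, blue, green, red), "depth" (384x512 float32, mm along the optical axis (not along the pixel's ray), 0 where there is no reading), "K" (3x3 intrinsics, pixels), "dist" ([k1, k2, p1, p2, k3] as OpenCV has them; the pictures are not rectified), "pose" (4x4, takes a point from camera to world coordinates). Camera axes: x right, y down, z forward; pixel columns grow to the right and rows downward; lengths in mm; the calibration is good to about 2 mm. A picture is of the moment at which its call begins.
- close_job(): hands the job in; it is judged then, once.
Trained networks look in a picture, given as the dict that the camera call returned (one of the last four; its "shot" number tells which), for a name from the list of things; names that differ only in an ending like _2 or _b are one class to them, and where a whole thing is asked for, a point or a joint stands for the part that bears it (a point fixed in the world has none). Each returns a list of dicts, best first, with "score" (0 to 1); they miss things now and then, are a little off and sometimes report something else, mostly with a low value. They report only what shows in the picture. A call takes as long as a camera call.
- finder.search_frame(query, picture): "rect" ([centre column, centre row, width, height] as shares, 0 to 1, of the picture: columns of its width, rows of its height, round what is visible of it).
- finder.silhouettes(query, picture): "mask" (384x512 bool, what is visible of it) and "rect" ([centre column, centre row, width, height] as shares, 0 to 1, of the picture: columns of its width, rows of its height, round what is visible of it).
The state is a dict: "t": time; "qpos": joint angles; "qvel": joint speeds; "joint_torque": joint torques, N m; "ee_pos": TCP position; "orientation": TCP orientation; "ft_force": force on the tool from outside, world axes, zero at the start; "moment": the same for the moment, N m; "width": finger opening in mm; "grasp_force": force on a finger pad.
Only numpy, scipy, OpenCV 4.12 (cv2) and the standard library are available. Lean on these libraries where they do the work, as an engineer would, in place of code of your own. Each camera call takes 0.05 s, during which the arm holds its last target. There are 200 camera calls.

## Working session

There is one attempt and no reset: what is moved stays moved. The work goes in short steps, Python scripts to look and compute and a tool call to move; the robot and the scene stay as the last step left them, time stands still between calls to the robot, and variables do not carry over. Pictures are saved under pics/ and viewed, at most 10 in all, crops included, and the job is handed in when it is done.

Besides the shell and the picture viewer there is one more tool, called after "Call:" by a JSON object that holds its "fn" and its "kwargs", one argument or row to a line. servo_tool: Moves the arm, as the interface text tells. Its arguments: {"type":"object","properties":{"deltas":{"type":"array","items":{"type":"array"}},"grip":{"type":"number"}},"required":["deltas"]}

```bash
ls; mkdir -p pics
python3 - <<'E'
from workcell import ctrl,get_image,finder
import cv2,numpy as np,pickle
o=ctrl.get_obs();print(o['t'],o['ee_pos'],o['orientation'],o['ft_force'],o['width'],ctrl.grip_point_offset)
ims=[]
for n in("top","side"):
    p=get_image(n);pickle.dump(p,open(f'{n}0.pkl','wb'));ims.append(p['frame'])
    print(n,p['pose'].round(3).tolist())
    for q in("station","board_mid","guide_roller","glue_bottle","screw_jar","box_mouth","guard_edge"):
        try:
            r=finder.silhouettes(q,p)
        except Exception as e: print(q,e);continue
        if r:
            pickle.dump(r[0],open(f'{n}_{q}.pkl','wb'));print(q,[(round(x['score'],2),(np.array(x['rect'])*[512,384,512,384]).round().tolist()) for x in r[:2]])
cv2.imwrite('pics/a.png',ims[0]);cv2.imwrite('pics/b.png',ims[1])
E
```

```text
pics
0.0 [282.12482163 557.08101197 221.89984273] [-7.29670189e-01 -3.05529128e+00  2.35961993e-03] [-0.20171567  0.60701425  0.23334806] 87.89680100166987 18.700000000000003
top [[0.022, -0.991, 0.133, 453.615], [-1.0, -0.022, -0.001, -75.278], [0.004, -0.133, -0.991, 1314.08], [0.0, 0.0, 0.0, 1.0]]
station [(0.76, [178.0, 208.0, 234.0, 71.0])]
board_mid [(0.67, [242.0, 204.0, 58.0, 21.0])]
glue_bottle [(0.85, [243.0, 143.0, 16.0, 25.0])]
screw_jar [(0.59, [378.0, 248.0, 23.0, 17.0])]
box_mouth [(0.94, [177.0, 211.0, 242.0, 70.0])]
guard_edge [(0.71, [177.0, 213.0, 234.0, 71.0])]
side [[0.084, -0.95, 0.302, 190.46], [-0.996, -0.081, 0.025, -93.716], [0.001, -0.303, -0.953, 1436.342], [0.0, 0.0, 0.0, 1.0]]
station [(0.76, [178.0, 205.0, 258.0, 74.0])]
board_mid [(0.71, [247.0, 207.0, 69.0, 24.0])]
guide_roller [(0.6, [145.0, 225.0, 14.0, 12.0])]
glue_bottle [(0.96, [252.0, 143.0, 22.0, 32.0])]
screw_jar [(0.86, [397.0, 266.0, 27.0, 27.0])]
box_mouth [(0.97, [176.0, 203.0, 261.0, 78.0])]
guard_edge [(0.73, [176.0, 206.0, 259.0, 73.0])]
```

View pics/a.png

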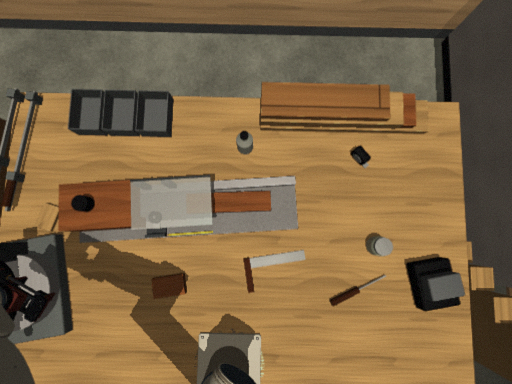

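View pics/b.png

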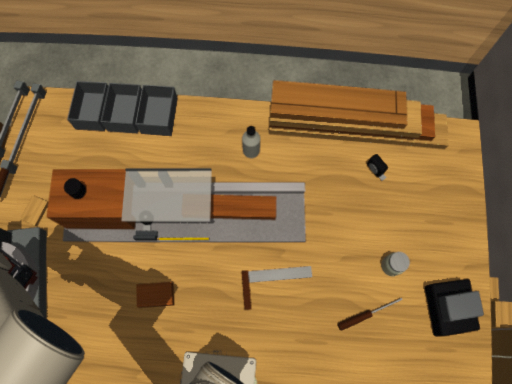

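The top view shows the station with its fence at about row 183, bed tail end at column 297, and board at (242,204). The box is on the left, columns 60-130, and the guard's tail edge is at column 213. The jar (378,245) and the bottle (244,142) are clear of the path. Next I measure with depth.

```bash
cat > h.py <<'E'
import cv2,numpy as np,pickle
def cloud(p):
    d=p['depth'];v,u=np.mgrid[:384,:512]
    n=cv2.undistortPoints(np.stack([u,v],-1).reshape(-1,1,2).astype(float),p['K'],p['dist']).reshape(-1,2)
    P=np.c_[n,np.ones(len(n))]*d.reshape(-1,1)
    W=P@p['pose'][:3,:3].T+p['pose'][:3,3]
    return W.reshape(384,512,3)
E
python3 - <<'E'
from h import *
for n in('top','side'):
    p=pickle.load(open(n+'0.pkl','rb'));W=cloud(p)
    print(n,'mm/px',p['depth'][205,245]/p['K'][0,0])
    for q in('board_mid','glue_bottle','screw_jar'):
        m=pickle.load(open(f'{n}_{q}.pkl','rb'))['mask'];w=W[m]
        print(q,m.sum(),np.median(w,0).round(),np.percentile(w,[2,98],axis=0).round().tolist())
        if q=='board_mid':
            k=w[abs(w[:,2]-52)<6];r=cv2.minAreaRect(k[:,:2].astype(np.float32));print(r, len(k))
            for y in np.arange(k[:,1].min(),k[:,1].max(),20):
                s=k[abs(k[:,1]-y)<8]; 
                if len(s):print(int(y),s[:,0].min().round(),s[:,0].max().round())
    # fence top: z 42; bed z 12
    def show(name,sel):
        w=W[sel];print(name,len(w),w.min(0).round(),w.max(0).round())
        return w
    z=W[...,2];R=(W[...,0]>350)&(W[...,0]<800)&(W[...,1]<200)&(W[...,1]>-350)
    f=show('fence',R&(abs(z-42)<5)&(W[...,0]>560)&(W[...,1]<-50))
    for y in range(-240,0,25):
        s=f[abs(f[:,1]-y)<10]
        if len(s):print(y,len(s),s[:,0].min().round(1),s[:,0].max().round(1))
    b=show('bed',R&(abs(z-12)<4))
    for y in range(-240,0,40):
        s=b[abs(b[:,1]-y)<10]
        if len(s):print(y,len(s),s[:,0].min().round(1),s[:,0].max().round(1))
    for x in range(450,650,25):
        s=b[abs(b[:,0]-x)<6]
        if len(s):print('x',x,s[:,1].min().round(1))
    g=show('guard',(abs(z-167)<12)&(W[...,0]>400)&(W[...,0]<750)&(W[...,1]<500)&(W[...,1]>0))
    for x in range(450,720,25):
        s=g[abs(g[:,0]-x)<8]
        if len(s):print('gx',x,s[:,1].min().round(1),s[:,1].max().round(1))
E
```

```text
top mm/px 3.544171480506856
board_mid 1164 [566. -26.  52.] [[529.0, -128.0, 46.0], [601.0, 72.0, 57.0]]
((566.733154296875, -28.487640380859375), (70.22110748291016, 210.50770568847656), 4.000396728515625) 1121
-132 542.0 606.0
-112 538.0 606.0
-92 537.0 602.0
-72 537.0 602.0
-52 536.0 601.0
-32 532.0 601.0
-12 532.0 600.0
7 531.0 599.0
27 527.0 596.0
47 527.0 595.0
67 527.0 595.0
glue_bottle 302 [762. -38. 114.] [[747.0, -64.0, 14.0], [786.0, -12.0, 172.0]]
screw_jar 399 [ 420. -502.   88.] [[392.0, -541.0, 18.0], [449.0, -482.0, 95.0]]
fence 387 [ 562. -222.   37.] [759. -52.  47.]
-215 37 634.1 663.8
-190 42 633.1 659.7
-165 50 629.6 659.6
-140 44 628.5 654.8
-115 49 563.6 654.8
-90 48 580.6 653.5
-65 52 590.7 759.2
bed 2651 [ 350. -347.    8.] [792. 200.  16.]
-240 16 360.6 510.5
-200 201 356.2 631.1
-160 226 351.8 663.7
-120 135 351.1 625.7
-80 140 350.0 621.3
-40 123 363.9 748.0
x 450 1.7
x 475 -233.2
x 500 -233.3
x 525 -229.7
x 550 -229.0
x 575 -339.5
x 600 -225.7
x 625 -221.7
guard 6369 [453.  57. 156.] [639. 500. 179.]
gx 450 441.7 499.7
gx 475 57.4 499.7
gx 500 60.2 498.8

[... 583 characters left out ...]
  87.] [[390.0, -545.0, 9.0], [451.0, -484.0, 95.0]]
fence 450 [ 562. -221.   37.] [775. -51.  47.]
-215 40 635.5 663.8
-190 46 631.9 662.2
-165 49 629.5 661.0
-140 54 571.4 657.5
-115 51 566.3 655.4
-90 57 562.1 654.6
-65 63 561.6 774.9
bed 3319 [ 350. -347.    8.] [799. 200.  16.]
-240 27 365.3 768.6
-200 256 355.8 712.1
-160 284 352.7 631.5
-120 158 350.1 687.1
-80 172 350.0 624.7
-40 133 367.6 752.4
x 450 -269.7
x 475 -233.2
x 500 -232.1
x 525 -279.6
x 550 -229.5
x 575 -339.8
x 600 -223.8
x 625 -222.2
guard 7172 [455.  56. 155.] [640. 500. 179.]
gx 450 467.8 498.3
gx 475 60.0 499.7
gx 500 55.7 499.5
gx 525 58.8 499.8
gx 550 61.3 442.1
gx 575 64.2 499.8
gx 600 64.7 499.6
gx 625 66.8 365.4
```

Run:
```python
from h import *
from scipy.optimize import least_squares
for n in('top','side'):
    p=pickle.load(open(n+'0.pkl','rb'));W=cloud(p);f=p['frame'].astype(int)
    z=W[...,2];x=W[...,0];y=W[...,1]
    brown=(f[...,2]-f[...,0]>40)
    m=((abs(z-169)<6)&brown&(x>400)&(x<720)&(y>250)&(y<600)).astype(np.uint8)
    m=cv2.morphologyEx(m,cv2.MORPH_OPEN,np.ones((3,3)))
    r=cv2.minAreaRect(W[m>0][:,:2].astype(np.float32));print(n,'box',np.round(r[0],1),np.round(r[1],1),round(r[2],2))
    # grid residual fit: fence-top strip front edge, back edge ; per-column edge midpoints of z profile
    pts=[];back=[];tail=[]
    for c in range(512):
        col=(abs(z[:,c]-42)<4)&(x[:,c]>610)&(x[:,c]<680)&(y[:,c]<40)&(y[:,c]>-222)
        i=np.where(col)[0]
        if len(i)>4:
            back.append(W[i[0],c,:2]);pts.append(W[i[-1],c,:2])
    for nm,P in(('front',pts),('back',back)):
        P=np.array(P)
        l=least_squares(lambda a:a[0]+a[1]*(P[:,1]+150)-P[:,0],[630,-.07],loss='soft_l1').x
        print(nm,len(P),l.round(4))
    g=~brown
    for r_ in range(384):
        i=np.where((abs(z[r_]-12)<4)&(x[r_]>460)&(x[r_]<620)&(y[r_]<-180)&(y[r_]>-245)&g[r_])[0]
        if len(i)>4: tail.append(W[r_,i[-1],:2])
    P=np.array(tail);l=least_squares(lambda a:a[0]+a[1]*(P[:,0]-540)-P[:,1],[-230,.07],loss='soft_l1').x;print('tail@540',len(P),l.round(3))
    m=pickle.load(open(f'{n}_board_mid.pkl','rb'))['mask'];m=m&(abs(z-52)<6)
    for fn,k in(('min',-1),('max',0)):
        P=np.array([W[np.where(m[:,c])[0][k],c,:2] for c in range(512) if m[:,c].sum()>8])
        l=least_squares(lambda a:a[0]+a[1]*(P[:,1]+30)-P[:,0],[560,-.07],loss='soft_l1').x;print('board x',fn,len(P),l.round(4))
    m2=m;print('board tail y',[W[r_,np.where(m[r_])[0][-1],1].round(1) for r_ in range(384) if m[r_].sum()>30])
```

```text
top box [533.6 434.5] [150. 233.] 4.77
front 73 [ 6.296894e+02 -8.670000e-02]
back 73 [ 6.558685e+02 -8.540000e-02]
tail@540 40 [-2.28238e+02  9.20000e-02]
board x min 59 [ 5.337395e+02 -6.920000e-02]
board x max 59 [ 5.993472e+02 -5.590000e-02]
board tail y [np.float64(-127.8), np.float64(-131.7), np.float64(-131.7), np.float64(-131.9), np.float64(-131.9), np.float64(-132.0), np.float64(-131.9), np.float64(-132.1), np.float64(-132.3), np.float64(-132.1), np.float64(-132.3), np.float64(-132.3), np.float64(-132.4), np.float64(-128.9), np.float64(-129.0), np.float64(-128.9), np.float64(-128.9), np.float64(-129.0), np.float64(-122.0)]
side box [539.  399.5] [153.8 305. ] 4.68
front 79 [ 6.314439e+02 -8.400000e-02]
back 79 [ 6.577053e+02 -8.600000e-02]
tail@540 44 [-2.27832e+02  8.90000e-02]
board x min 66 [ 5.346771e+02 -5.400000e-02]
board x max 66 [ 6.018706e+02 -6.070000e-02]
board tail y [np.float64(-129.1), np.float64(-132.4), np.float64(-132.7), np.float64(-132.9), np.float64(-133.3), np.float64(-133.5), np.float64(-133.7), np.float64(-134.0), np.float64(-131.0), np.float64(-134.5), np.float64(-134.5), np.float64(-134.8), np.float64(-135.2), np.float64(-135.4), np.float64(-135.5), np.float64(-135.7), np.float64(-136.1), np.float64(-136.2), np.float64(-136.5), np.float64(-136.6), np.float64(-136.8)]
```

```bash
cat >> h.py <<'E'
from scipy.spatial.transform import Rotation as Ro
O=np.array([527.5,209.5,0]);a=.085
S=np.array([[np.cos(a),-np.sin(a),0],[np.sin(a),np.cos(a),0],[0,0,1]])
def Rt(lean):
    t=np.radians(lean);return S@np.array([[0,1,0],[np.cos(t),0,np.sin(t)],[np.sin(t),0,-np.cos(t)]]).T.T
def state(o):
    R=Ro.from_rotvec(o['orientation']).as_matrix()
    print('t',round(o['t'],2),'st',(S.T@(o['ee_pos']-O)).round(1),'F',(S.T@o['ft_force']).round(1),'rot err0',np.degrees(Ro.from_matrix(S.T@R).as_rotvec()).round(1),'q',np.round(o['qpos'],2),'w',round(o['width'],1))
def go(o,st,lean):
    R=Ro.from_rotvec(o['orientation']).as_matrix();T=Rt(lean)
    d=R.T@(O+S@np.array(st)-o['ee_pos']);r=Ro.from_matrix(R.T@T).as_rotvec()
    print('delta',d.round(1).tolist(),r.round(3).tolist(),'deg',np.degrees(np.linalg.norm(r)).round(1))
E
python3 - <<'E'
from h import *
from workcell import ctrl
o=ctrl.get_obs();state(o);print(Rt(0).round(2),np.linalg.det(Rt(0)))
go(o,[-60,-210,200],0);go(o,[-60,-210,200],42)
E
```

```text
t 0.8 st [-214.7  367.6  222.7] F [0.1 0.5 0.9] rot err0 [ -49.2 -173.1   -0. ] q [ 1.08  0.42  1.63  0.    1.09 -0.02] w 87.6
[[-0.08  1.    0.  ]
 [ 1.    0.08  0.  ]
 [ 0.    0.   -1.  ]] 1.0
delta [-435.4, -409.9, 22.7] [-0.0, -0.0, 1.017] deg 58.3
delta [-435.4, -409.9, 22.7] [-0.372, 0.668, 0.969] deg 70.7
```

Call:
{"fn": "servo_tool", "kwargs": {
  "deltas": [
    [[-435,-410,20],[0,0,1.017]],
    [[-435,-410,20],[0,0,1.017]],
    [[-435,-410,20],[0,0,1.017]],
    [[-435,-410,20],[0,0,1.017]],
    [[-435,-410,20],[0,0,1.017]]
  ],
  "grip": 1
}}

```text
t: 1.22
ee_pos: [353.2, 360.0, 215.8]
orientation: [1.641, 2.679, 0.001]
ft_force: [-0.3, 0.2, 0.5]
width: 58.3
grasp_force: 0.0
```

Run:
```python
from h import *
from workcell import ctrl
o=ctrl.get_obs();state(o);go(o,[-60,-210,200],0);go(o,[-60,-210,200],42)
```

```text
t 1.22 st [-160.9  164.8  215.8] F [-0.3  0.3  0.5] rot err0 [100.5 149.3   0. ] q [ 0.77  0.26  1.9  -0.    0.99  0.3 ] w 58.3
delta [-385.2, -47.9, 15.7] [0.0, -0.0, 0.387] deg 22.1
delta [-385.2, -47.9, 15.7] [-0.141, 0.724, 0.369] deg 47.2
```

Call:
{"fn": "servo_tool", "kwargs": {
  "deltas": [
    [[-385,-48,16],[-0.141,0.724,0.369]],
    [[-385,-48,16],[-0.141,0.724,0.369]],
    [[-385,-48,16],[-0.141,0.724,0.369]],
    [[-385,-48,16],[-0.141,0.724,0.369]],
    [[-385,-48,16],[-0.141,0.724,0.369]]
  ]
}}

```text
t: 1.63
ee_pos: [417.3, 188.0, 208.5]
orientation: [-1.707, -2.141, -0.463]
ft_force: [0.7, 0.7, 0.1]
width: 24.6
grasp_force: 0.0
```

Run:
```python
from h import *
from workcell import ctrl
o=ctrl.get_obs();state(o);go(o,[-60,-210,200],42)
```

```text
t 1.63 st [-111.6  -12.1  208.5] F [0.8 0.7 0.1] rot err0 [-103.3 -118.9  -27.9] q [ 0.07  0.23  2.06  0.6   0.99 -0.53] w 24.6
delta [-183.1, 24.8, -88.0] [-0.052, 0.238, 0.125] deg 15.7
```

Call:
{"fn": "servo_tool", "kwargs": {
  "deltas": [
    [[-183,25,-88],[-0.052,0.238,0.125]],
    [[-183,25,-88],[-0.052,0.238,0.125]],
    [[-183,25,-88],[-0.052,0.238,0.125]],
    [[-183,25,-88],[-0.052,0.238,0.125]],
    [[-183,25,-88],[-0.052,0.238,0.125]]
  ]
}}

```text
t: 2.05
ee_pos: [484.9, -5.8, 199.0]
orientation: [-1.709, -1.859, -0.647]
ft_force: [0.7, 0.5, -0.1]
width: 0.3
grasp_force: 0.0
```

Run:
```python
from h import *
from workcell import ctrl
o=ctrl.get_obs();state(o);go(o,[-60,-205,100],42);go(o,[-60,-205,29],42)
```

```text
t 2.05 st [ -60.7 -210.9  199. ] F [ 0.7  0.4 -0.1] rot err0 [-102.9 -102.8  -39. ] q [-0.42  0.45  1.87  0.65  1.29 -0.84] w 0.3
delta [-61.6, 1.3, 77.8] [-0.005, 0.004, -0.003] deg 0.4
delta [-108.9, 1.6, 130.7] [-0.005, 0.004, -0.003] deg 0.4
```

Call:
{"fn": "servo_tool", "kwargs": {
  "deltas": [
    [[-30,0,36],[0,0,0]],
    [[-60,1,72],[0,0,0]],
    [[-88,1.5,107],[0,0,0]],
    [[-98,1.5,119],[0,0,0]],
    [[-98,1.5,119],[0,0,0]]
  ]
}}

```text
t: 2.47
ee_pos: [482.3, 4.3, 41.0]
orientation: [-1.706, -1.855, -0.641]
ft_force: [-0.8, 0.4, -0.4]
width: 0.4
grasp_force: 0.0
```

Call:
{"fn": "servo_tool", "kwargs": {
  "deltas": [
    [[-5,0,6],[0,0,0]],
    [[-10,0,12],[0,0,0]],
    [[-10,0,12],[0,0,0]]
  ]
}}

```text
t: 2.72
ee_pos: [485.7, 3.7, 30.4]
orientation: [-1.707, -1.863, -0.647]
ft_force: [0.0, 0.2, -0.2]
width: 0.6
grasp_force: 0.0
```

Run:
```python
from h import *
from workcell import ctrl,get_image
import cv2
o=ctrl.get_obs();state(o);go(o,[-60,-205,29],42)
p=get_image('side');pickle.dump(p,open('s1.pkl','wb'))
cv2.imwrite('pics/c.png',cv2.resize(p['frame'][130:290,40:340],None,fx=2.6,fy=2.6))
```

```text
t 2.72 st [ -59.2 -201.5   30.4] F [ 0.   0.2 -0.2] rot err0 [-102.8 -103.   -39. ] q [-0.4   0.75  1.9   0.75  1.04 -1.06] w 0.6
delta [-3.5, -0.8, -1.3] [-0.004, 0.005, 0.001] deg 0.4
```

View pics/c.png

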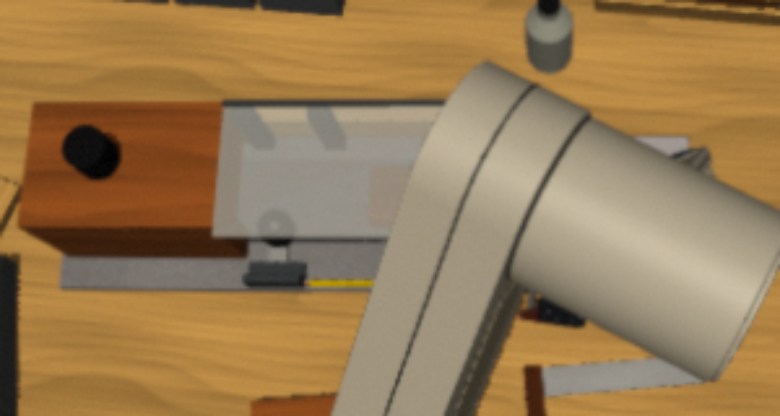

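The view shows the arm over the board's tail, with the guard at columns 215-430 and the roller bracket at (275,265). The tool is on the near side of the board and nothing has been touched. Next I push towards the fence.

Call:
{"fn": "servo_tool", "kwargs": {
  "deltas": [
    [[0,7,0],[0,0,0]],
    [[0,14,0],[0,0,0]],
    [[0,20,0],[0,0,0]],
    [[0,24,0],[0,0,0]],
    [[0,26,0],[0,0,0]]
  ]
}}

```text
t: 3.18
ee_pos: [512.1, 6.2, 30.2]
orientation: [-1.707, -1.863, -0.647]
ft_force: [-0.0, 0.1, -0.1]
width: 0.4
grasp_force: 0.0
```

Call:
{"fn": "servo_tool", "kwargs": {
  "deltas": [
    [[0,1.5,0],[0,0,0]],
    [[0,3,0],[0,0,0]],
    [[0,4.5,0],[0,0,0]],
    [[0,6,0],[0,0,0]],
    [[0,7.5,0],[0,0,0]]
  ]
}}

```text
t: 3.6
ee_pos: [518.3, 6.9, 29.7]
orientation: [-1.707, -1.861, -0.646]
ft_force: [0.3, 0.3, -0.5]
width: -0.1
grasp_force: 0.0
```

Run:
```python
from h import *
from workcell import ctrl,get_image
o=ctrl.get_obs();state(o)
```

```text
t 3.6 st [ -26.3 -201.1   29.7] F [ 0.3  0.3 -0.5] rot err0 [-102.8 -102.9  -38.9] q [-0.37  0.77  1.84  0.75  1.06 -1.01] w -0.1
```

Call:
{"fn": "servo_tool", "kwargs": {
  "deltas": [
    [[0,1.5,0],[0,0,0]],
    [[0,3,0],[0,0,0]],
    [[0,4.5,0],[0,0,0]],
    [[0,6,0],[0,0,0]],
    [[0,7.5,0],[0,0,0]]
  ]
}}

```text
t: 4.02
ee_pos: [525.8, 7.6, 29.7]
orientation: [-1.707, -1.861, -0.646]
ft_force: [-1.9, -0.3, -1.5]
width: 0.3
grasp_force: 1.0
```

Call:
{"fn": "servo_tool", "kwargs": {
  "deltas": [
    [[0,1,0],[0,0,0]],
    [[0,2,0],[0,0,0]],
    [[0,3,0],[0,0,0]],
    [[0,4,0],[0,0,0]],
    [[0,5,0],[0,0,0]]
  ]
}}

```text
t: 4.43
ee_pos: [530.9, 8.0, 29.7]
orientation: [-1.707, -1.861, -0.646]
ft_force: [-2.8, -1.0, -0.7]
width: 0.5
grasp_force: 0.9
```

Call:
{"fn": "servo_tool", "kwargs": {
  "deltas": [
    [[0,1,0],[0,0,0]],
    [[0,2,0],[0,0,0]],
    [[0,3,0],[0,0,0]],
    [[0,4,0],[0,0,0]],
    [[0,4.5,0],[0,0,0]]
  ]
}}

```text
t: 4.85
ee_pos: [534.7, 8.8, 29.7]
orientation: [-1.706, -1.861, -0.645]
ft_force: [-4.8, 1.3, -0.5]
width: 0.4
grasp_force: 2.1
```

Call:
{"fn": "servo_tool", "kwargs": {
  "deltas": [
    [[0,0.7,0],[0,0,0]],
    [[0,1.4,0],[0,0,0]],
    [[0,2,0],[0,0,0]]
  ]
}}

```text
t: 5.1
ee_pos: [535.7, 9.0, 29.6]
orientation: [-1.705, -1.86, -0.644]
ft_force: [-10.1, -0.3, 2.5]
width: 0.3
grasp_force: 5.1
```

Call:
{"fn": "servo_tool", "kwargs": {
  "deltas": [
    [[0,0.7,0],[0,0,0]],
    [[0,1.4,0],[0,0,0]],
    [[0,1.4,0],[0,0,0]]
  ]
}}

```text
t: 5.35
ee_pos: [535.7, 9.1, 29.6]
orientation: [-1.703, -1.859, -0.642]
ft_force: [-12.6, -2.9, 3.6]
width: 0.4
grasp_force: 6.9
```

Run:
```python
from h import *
from workcell import ctrl,get_image
o=ctrl.get_obs();state(o)
```

```text
t 5.35 st [  -8.8 -200.4   29.6] F [-12.8  -1.8   3.6] rot err0 [-102.6 -102.8  -38.7] q [-0.36  0.78  1.8   0.75  1.08 -0.98] w 0.4
```

Call:
{"fn": "servo_tool", "kwargs": {
  "deltas": [
    [[0,-8,0],[0,0,0]],
    [[0,-30,0],[0,0,0]],
    [[0,-40,0],[0,0,0]],
    [[-25,-42,-22],[0,0,0]],
    [[-50,-42,-45],[0,0,0]]
  ],
  "grip": 0.35
}}

```text
t: 5.77
ee_pos: [501.9, -61.7, 30.4]
orientation: [-1.705, -1.862, -0.645]
ft_force: [0.3, -0.9, 0.3]
width: 27.7
grasp_force: 0.0
```

Run:
```python
from h import *
from workcell import ctrl,get_image
o=ctrl.get_obs();state(o);go(o,[-50,-390,28],42)
```

```text
t 5.77 st [ -48.5 -268.1   30.4] F [ 0.2 -0.9  0.3] rot err0 [-102.7 -103.   -38.9] q [-0.49  0.78  1.81  0.66  1.12 -1.05] w 27.7
delta [-92.5, -2.0, -79.4] [-0.007, 0.004, 0.0] deg 0.5
```

Call:
{"fn": "servo_tool", "kwargs": {
  "deltas": [
    [[-25,-1,-21],[0,0,0]],
    [[-50,-2,-43],[0,0,0]],
    [[-75,-2,-64],[0,0,0]],
    [[-92.5,-2,-79.4],[-0.007,0.004,0]],
    [[-92.5,-2,-79.4],[-0.007,0.004,0]]
  ]
}}

```text
t: 6.18
ee_pos: [513.5, -189.0, 27.8]
orientation: [-1.716, -1.86, -0.66]
ft_force: [0.9, 0.0, -0.4]
width: 28.5
grasp_force: 0.0
```

Call:
{"fn": "servo_tool", "kwargs": {
  "deltas": [
    [[0,25,0],[0,0,0]],
    [[0,50,0],[0,0,0]],
    [[0,75,0],[0,0,0]],
    [[0,82,0],[0,0,0]],
    [[0,82,0],[0,0,0]]
  ]
}}

```text
t: 6.6
ee_pos: [594.8, -176.1, 28.0]
orientation: [-1.708, -1.861, -0.657]
ft_force: [-0.1, 0.4, 0.0]
width: 28.5
grasp_force: 0.0
```

Run:
```python
from h import *
from workcell import ctrl,get_image
import cv2
o=ctrl.get_obs();state(o);go(o,[32,-365,28],42)
p=get_image('top');W=cloud(p);Q=(W-O)@S
m=(abs(Q[...,2]-52)<5)&(Q[...,1]<-150)&(Q[...,1]>-380)&(Q[...,0]>-20)&(Q[...,0]<85)
f=p['frame'].astype(int);m&=(f[...,2]-f[...,0]>40)
w=Q[m]
for y in range(-350,-150,20):
    s=w[abs(w[:,1]-y)<8]
    if len(s)>5: print(y,len(s),s[:,0].min().round(1),s[:,0].max().round(1))
print(len(w),w[:,1].min() if len(w) else None)
cv2.imwrite('pics/d.png',cv2.resize(p['frame'][130:290,40:340],None,fx=2.6,fy=2.6))
```

```text
t 6.6 st [  34.3 -389.9   28. ] F [-0.1  0.4  0. ] rot err0 [-102.9 -103.   -39.6] q [-0.57  0.9   1.48  0.58  1.31 -0.97] w 28.5
delta [18.6, -2.3, 16.6] [0.002, 0.002, 0.002] deg 0.2
-330 80 3.6 68.8
-310 73 2.0 69.7
-290 82 2.9 67.9
-270 85 0.4 69.4
-250 82 1.3 66.9
-230 81 2.4 68.3
-210 86 0.6 68.7
-190 79 1.3 69.4
-170 77 2.7 67.9
970 -342.36342144369803
```

View pics/d.png

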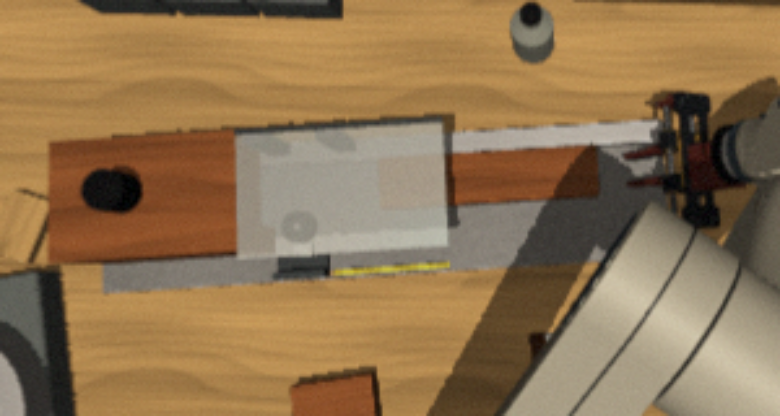

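The board now lies along the fence, its edges at station x 1 to 69. The two fingers at (635,168) sit just behind its tail at column 598. Next I slide it.

Call:
{"fn": "servo_tool", "kwargs": {
  "deltas": [
    [[6,-1,5.3],[0,0,0]],
    [[12,-1.5,10.7],[0,0,0]],
    [[18,-1.5,16],[0,0,0]],
    [[21,-1.5,18.7],[0,0,0]],
    [[24,-1.5,21.4],[0,0,0]]
  ]
}}

```text
t: 7.07
ee_pos: [588.5, -144.0, 28.2]
orientation: [-1.708, -1.858, -0.656]
ft_force: [0.4, -0.2, 0.0]
width: 28.4
grasp_force: 0.0
```

Call:
{"fn": "servo_tool", "kwargs": {
  "deltas": [
    [[1.5,0,1.3],[0,0,0]],
    [[3,0,2.7],[0,0,0]],
    [[4.5,0,4],[0,0,0]],
    [[7.5,0,6.7],[0,0,0]],
    [[10.5,0,9.3],[0,0,0]]
  ]
}}

```text
t: 7.48
ee_pos: [588.1, -131.3, 28.2]
orientation: [-1.71, -1.859, -0.656]
ft_force: [-0.2, -2.6, 0.5]
width: 28.5
grasp_force: 1.3
```

Run:
```python
from h import *
from workcell import ctrl
o=ctrl.get_obs();state(o);go(o,[33,-320,28],42)
```

```text
t 7.48 st [  31.4 -344.8   28.2] F [-0.5 -2.5  0.5] rot err0 [-103.  -102.8  -39.5] q [-0.53  0.87  1.55  0.61  1.26 -0.97] w 28.5
delta [18.3, 1.5, 16.7] [0.002, 0.002, -0.0] deg 0.2
```

Call:
{"fn": "servo_tool", "kwargs": {
  "deltas": [
    [[3.7,0.1,3.3],[0,0,0]],
    [[7.4,0.1,6.7],[0,0,0]],
    [[11.1,0.2,10],[0,0,0]],
    [[14.8,0.3,13.4],[0,0,0]],
    [[18.5,0.4,16.7],[0,0,0]]
  ]
}}

```text
t: 7.9
ee_pos: [586.0, -105.5, 28.1]
orientation: [-1.709, -1.859, -0.656]
ft_force: [-1.7, -3.5, 0.7]
width: 28.6
grasp_force: 1.7
```

Call:
{"fn": "servo_tool", "kwargs": {
  "deltas": [
    [[3.7,0.1,3.3],[0,0,0]],
    [[7.4,0.1,6.7],[0,0,0]],
    [[11.1,0.2,10],[0,0,0]],
    [[14.8,0.3,13.4],[0,0,0]],
    [[18.5,0.4,16.7],[0,0,0]]
  ]
}}

```text
t: 8.32
ee_pos: [584.3, -80.6, 28.0]
orientation: [-1.709, -1.859, -0.656]
ft_force: [-2.8, -3.1, 0.0]
width: 28.3
grasp_force: 1.9
```

Run:
```python
from h import *
from workcell import ctrl
o=ctrl.get_obs();state(o);go(o,[33,-270,28],42)
```

```text
t 8.32 st [  32.  -293.9   28. ] F [-3.  -2.9  0. ] rot err0 [-102.9 -102.8  -39.5] q [-0.46  0.85  1.61  0.66  1.2  -0.96] w 28.3
delta [17.8, 1.0, 16.0] [0.001, 0.001, -0.001] deg 0.1
```

Call:
{"fn": "servo_tool", "kwargs": {
  "deltas": [
    [[2.2,0,2],[0,0,0]],
    [[4.5,0,4],[0,0,0]],
    [[6.7,0,6],[0,0,0]],
    [[8.9,0,8],[0,0,0]],
    [[11.1,0,10],[0,0,0]]
  ]
}}

```text
t: 8.73
ee_pos: [583.2, -66.1, 28.0]
orientation: [-1.709, -1.859, -0.656]
ft_force: [-1.0, -3.5, 0.6]
width: 28.5
grasp_force: 1.8
```

Call:
{"fn": "servo_tool", "kwargs": {
  "deltas": [
    [[2.2,0,2],[0,0,0]],
    [[4.5,0,4],[0,0,0]],
    [[6.7,0,6],[0,0,0]],
    [[8.9,0,8],[0,0,0]],
    [[11.1,0,10],[0,0,0]]
  ]
}}

```text
t: 9.15
ee_pos: [582.0, -51.1, 28.1]
orientation: [-1.709, -1.859, -0.657]
ft_force: [-2.5, -3.9, -0.5]
width: 28.7
grasp_force: 1.7
```

Call:
{"fn": "servo_tool", "kwargs": {
  "deltas": [
    [[2.2,0,2],[0,0,0]],
    [[4.5,0,4],[0,0,0]],
    [[6.7,0,6],[0,0,0]],
    [[8.9,0,8],[0,0,0]],
    [[11.1,0,10],[0,0,0]]
  ]
}}

```text
t: 9.57
ee_pos: [580.8, -36.5, 28.0]
orientation: [-1.709, -1.859, -0.656]
ft_force: [-3.3, -10.3, 2.2]
width: 28.4
grasp_force: 4.6
```

Run:
```python
from h import *
from workcell import ctrl
o=ctrl.get_obs();state(o);go(o,[33,-220,28],42)
```

```text
t 9.57 st [  32.2 -249.6   28. ] F [ -4.1 -10.    2.2] rot err0 [-102.9 -102.8  -39.5] q [-0.4   0.83  1.67  0.7   1.15 -0.95] w 28.4
delta [22.0, 0.7, 19.8] [0.002, 0.001, -0.0] deg 0.1
```

Call:
{"fn": "servo_tool", "kwargs": {
  "deltas": [
    [[2.2,0,2],[0,0,0]],
    [[4.5,0,4],[0,0,0]],
    [[6.7,0,6],[0,0,0]],
    [[8.9,0,8],[0,0,0]],
    [[11.1,0,10],[0,0,0]]
  ]
}}

```text
t: 9.98
ee_pos: [579.5, -21.9, 28.0]
orientation: [-1.709, -1.859, -0.656]
ft_force: [-2.9, -5.8, 0.5]
width: 28.8
grasp_force: 2.8
```

Call:
{"fn": "servo_tool", "kwargs": {
  "deltas": [
    [[2.2,0,2],[0,0,0]],
    [[4.5,0,4],[0,0,0]],
    [[6.7,0,6],[0,0,0]],
    [[8.9,0,8],[0,0,0]],
    [[11.1,0,10],[0,0,0]]
  ]
}}

```text
t: 10.4
ee_pos: [578.2, -6.8, 28.0]
orientation: [-1.709, -1.859, -0.656]
ft_force: [-3.0, -5.9, 0.1]
width: 28.4
grasp_force: 2.8
```

Run:
```python
from h import *
from workcell import ctrl,get_image
import cv2
o=ctrl.get_obs();state(o);go(o,[33,-200,28],42)
p=get_image('side');cv2.imwrite('pics/e.png',cv2.resize(p['frame'][130:290,40:340],None,fx=2.6,fy=2.6))
```

```text
t 10.4 st [  32.2 -219.8   28. ] F [-3.5 -5.6  0.1] rot err0 [-102.9 -102.8  -39.5] q [-0.36  0.82  1.7   0.73  1.12 -0.95] w 28.4
delta [14.7, 0.8, 13.2] [0.002, 0.001, -0.0] deg 0.1
```

View pics/e.png

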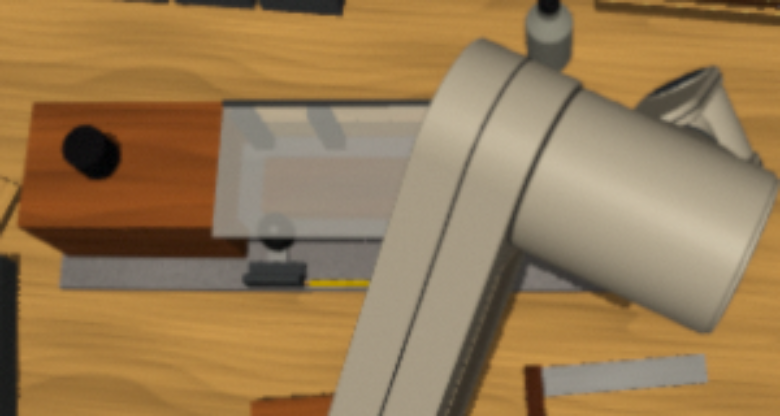

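The board's front has passed under the roller (275,235) and lies parallel to the fence. Sliding force is steady at about 6 N.

Call:
{"fn": "servo_tool", "kwargs": {
  "deltas": [
    [[3,0,2.7],[0,0,0]],
    [[5.9,0,5.3],[0,0,0]],
    [[8.9,0,8],[0,0,0]],
    [[11.9,0,10.7],[0,0,0]],
    [[14.8,0,13.3],[0,0,0]]
  ]
}}

```text
t: 10.87
ee_pos: [576.6, 13.1, 28.0]
orientation: [-1.709, -1.859, -0.656]
ft_force: [-2.7, -5.5, 0.5]
width: 28.7
grasp_force: 2.6
```

Call:
{"fn": "servo_tool", "kwargs": {
  "deltas": [
    [[3,0,2.7],[0,0,0]],
    [[5.9,0,5.3],[0,0,0]],
    [[8.9,0,8],[0,0,0]],
    [[11.9,0,10.7],[0,0,0]],
    [[14.8,0,13.3],[0,0,0]]
  ]
}}

```text
t: 11.28
ee_pos: [574.8, 33.0, 28.0]
orientation: [-1.709, -1.859, -0.656]
ft_force: [-3.0, -6.5, 1.7]
width: 28.5
grasp_force: 2.8
```

Call:
{"fn": "servo_tool", "kwargs": {
  "deltas": [
    [[3,0,2.7],[0,0,0]],
    [[5.9,0,5.3],[0,0,0]],
    [[8.9,0,8],[0,0,0]],
    [[11.9,0,10.7],[0,0,0]],
    [[14.8,0,13.3],[0,0,0]]
  ]
}}

```text
t: 11.7
ee_pos: [573.1, 52.8, 28.0]
orientation: [-1.709, -1.859, -0.656]
ft_force: [-2.3, -6.0, 1.9]
width: 28.8
grasp_force: 2.8
```

Run:
```python
from h import *
from workcell import ctrl,get_image
o=ctrl.get_obs();state(o);go(o,[33,-140,28],42)
```

```text
t 11.7 st [  32.2 -160.    28. ] F [-2.8 -5.7  1.9] rot err0 [-102.9 -102.8  -39.5] q [-0.27  0.8   1.75  0.8   1.06 -0.93] w 28.8
delta [14.9, 0.8, 13.4] [0.002, 0.001, -0.001] deg 0.1
```

Call:
{"fn": "servo_tool", "kwargs": {
  "deltas": [
    [[1.9,0,1.7],[0,0,0]],
    [[3.7,0,3.3],[0,0,0]],
    [[5.6,0,5],[0,0,0]],
    [[7.4,0,6.7],[0,0,0]],
    [[8.9,0,8],[0,0,0]]
  ]
}}

```text
t: 12.12
ee_pos: [572.1, 64.8, 28.0]
orientation: [-1.709, -1.859, -0.656]
ft_force: [-3.3, -4.4, 0.9]
width: 28.8
grasp_force: 2.7
```

Call:
{"fn": "servo_tool", "kwargs": {
  "deltas": [
    [[1.5,0,1.3],[0,0,0]],
    [[3,0,2.7],[0,0,0]],
    [[4.5,0,4],[0,0,0]],
    [[5.9,0,5.3],[0,0,0]],
    [[7.4,0,6.7],[0,0,0]]
  ]
}}

```text
t: 12.53
ee_pos: [571.2, 74.6, 28.0]
orientation: [-1.709, -1.859, -0.656]
ft_force: [-1.9, -6.3, 0.8]
width: 28.2
grasp_force: 2.9
```

Run:
```python
from h import *
from workcell import ctrl,get_image
o=ctrl.get_obs();state(o);go(o,[33,-120,28],42)
```

```text
t 12.53 st [  32.1 -138.1   28. ] F [-2.4 -6.2  0.8] rot err0 [-102.9 -102.8  -39.5] q [-0.24  0.8   1.77  0.83  1.04 -0.93] w 28.2
delta [13.5, 0.8, 12.1] [0.001, 0.001, -0.001] deg 0.1
```

Call:
{"fn": "servo_tool", "kwargs": {
  "deltas": [
    [[1.1,0,1],[0,0,0]],
    [[2.2,0,2],[0,0,0]],
    [[3.3,0,3],[0,0,0]],
    [[4.5,0,4],[0,0,0]],
    [[5.6,0,5],[0,0,0]]
  ]
}}

```text
t: 12.95
ee_pos: [570.6, 82.1, 28.0]
orientation: [-1.709, -1.859, -0.656]
ft_force: [-3.5, -5.9, 0.6]
width: 28.6
grasp_force: 2.8
```

Call:
{"fn": "servo_tool", "kwargs": {
  "deltas": [
    [[1.1,0,1],[0,0,0]],
    [[2.2,0,2],[0,0,0]],
    [[3.3,0,3],[0,0,0]],
    [[4.5,0,4],[0,0,0]],
    [[5.6,0,5],[0,0,0]]
  ]
}}

```text
t: 13.37
ee_pos: [570.0, 89.2, 28.0]
orientation: [-1.709, -1.859, -0.656]
ft_force: [-3.4, -8.6, 2.2]
width: 28.7
grasp_force: 3.9
```

Call:
{"fn": "servo_tool", "kwargs": {
  "deltas": [
    [[0.7,0,0.7],[0,0,0]],
    [[1.5,0,1.3],[0,0,0]],
    [[2.2,0,2],[0,0,0]],
    [[3,0,2.7],[0,0,0]]
  ]
}}

```text
t: 13.7
ee_pos: [569.8, 92.0, 27.9]
orientation: [-1.71, -1.861, -0.655]
ft_force: [-5.9, -19.3, 5.4]
width: 28.9
grasp_force: 9.4
```

Run:
```python
from h import *
from workcell import ctrl,get_image
o=ctrl.get_obs();state(o)
```

```text
t 13.7 st [  32.2 -120.7   27.9] F [ -7.5 -18.7   5.4] rot err0 [-103.  -102.9  -39.4] q [-0.21  0.79  1.78  0.85  1.02 -0.92] w 28.9
```

The force rose sharply to 19 N within 3 mm, so the board is firm on the buffer. I will ease off slowly.

Call:
{"fn": "servo_tool", "kwargs": {
  "deltas": [
    [[-0.4,0,-0.3],[0,0,0]],
    [[-0.7,0,-0.7],[0,0,0]],
    [[-1.1,0,-1],[0,0,0]],
    [[-1.5,0,-1.3],[0,0,0]],
    [[-1.9,0,-1.7],[0,0,0]]
  ]
}}

```text
t: 14.12
ee_pos: [569.9, 91.1, 28.1]
orientation: [-1.709, -1.858, -0.656]
ft_force: [-2.0, -4.4, -1.1]
width: 28.7
grasp_force: 1.5
```

Call:
{"fn": "servo_tool", "kwargs": {
  "deltas": [
    [[-0.7,0,-0.7],[0,0,0]],
    [[-1.5,0,-1.3],[0,0,0]],
    [[-2.2,0,-2],[0,0,0]],
    [[-4.5,0,-4],[0,0,0]],
    [[-7.5,0,-6.7],[0,0,0]]
  ]
}}

```text
t: 14.53
ee_pos: [571.1, 81.2, 28.2]
orientation: [-1.708, -1.859, -0.657]
ft_force: [0.5, -0.4, 0.7]
width: 28.9
grasp_force: 0.0
```

Call:
{"fn": "servo_tool", "kwargs": {
  "deltas": [
    [[-15,0,-13.4],[0,0,0]],
    [[-37,0,-33],[0,0,0]],
    [[-65,0,-59],[0,0,0]],
    [[-95,0,-86],[0,0,0]],
    [[-120,0,-107],[0,0,0]]
  ]
}}

```text
t: 14.95
ee_pos: [584.8, -81.9, 27.6]
orientation: [-1.71, -1.859, -0.657]
ft_force: [0.8, -0.1, 0.7]
width: 28.6
grasp_force: 0.0
```

Run:
```python
from h import *
from workcell import ctrl,get_image
import cv2
o=ctrl.get_obs();state(o)
for n in('top','side'):
    p=get_image(n);W=cloud(p);Q=(W-O)@S
    if n=='top': cv2.imwrite('pics/f.png',cv2.resize(p['frame'][130:290,40:340],None,fx=2.6,fy=2.6))
    f=p['frame'].astype(int)
    # rays onto board-top plane z=52 seen through the guard: colour edges
    v,u=np.mgrid[:384,:512]
    q=cv2.undistortPoints(np.stack([u,v],-1).reshape(-1,1,2).astype(float),p['K'],p['dist']).reshape(-1,2)
    d=np.c_[q,np.ones(len(q))]@p['pose'][:3,:3].T;c=p['pose'][:3,3]
    P=((c+d*((52-c[2])/d[:,2])[:,None]-O)@S).reshape(384,512,3)
    sat=(f[...,2]-f[...,0]);
    for xx in(20,50):
        print(n,xx,[(y,int(np.median(sat[(abs(P[...,0]-xx)<8)&(abs(P[...,1]-y)<3)]))) for y in range(-150,-85,5)])
    for y in(-100,-60,-20,20):
        print(n,'y',y,[(x,int(np.median(sat[(abs(P[...,0]-x)<2.5)&(abs(P[...,1]-y)<12)]))) for x in range(-15,86,5)])
```

```text
t 14.95 st [  32.4 -295.2   27.6] F [ 0.7 -0.2  0.7] rot err0 [-103.  -102.8  -39.6] q [-0.46  0.85  1.61  0.66  1.2  -0.96] w 28.6
top 20 [(-150, 12), (-145, 7), (-140, 7), (-135, 13), (-130, 15), (-125, 15), (-120, 21), (-115, 26), (-110, 29), (-105, 29), (-100, 30), (-95, 30), (-90, 29)]
top 50 [(-150, 15), (-145, 6), (-140, 9), (-135, 12), (-130, 18), (-125, 18), (-120, 21), (-115, 29), (-110, 30), (-105, 31), (-100, 30), (-95, 30), (-90, 30)]
top y -100 [(-15, 14), (-10, 14), (-5, 16), (0, 24), (5, 28), (10, 29), (15, 29), (20, 29), (25, 29), (30, 30), (35, 31), (40, 31), (45, 31), (50, 31), (55, 30), (60, 30), (65, 31), (70, 25), (75, 17), (80, 15), (85, 16)]
top y -60 [(-15, 16), (-10, 17), (-5, 17), (0, 24), (5, 28), (10, 30), (15, 30), (20, 30), (25, 30), (30, 30), (35, 30), (40, 31), (45, 31), (50, 32), (55, 30), (60, 30), (65, 29), (70, 24), (75, 17), (80, 16), (85, 18)]
top y -20 [(-15, 16), (-10, 17), (-5, 16), (0, 24), (5, 30), (10, 30), (15, 30), (20, 29), (25, 28), (30, 30), (35, 31), (40, 30), (45, 30), (50, 30), (55, 30), (60, 30), (65, 29), (70, 24), (75, 18), (80,
[... 743 characters left out ...]
 28), (75, 17), (80, 12), (85, 13)]
side y -60 [(-15, 14), (-10, 14), (-5, 21), (0, 27), (5, 29), (10, 30), (15, 29), (20, 29), (25, 27), (30, 27), (35, 27), (40, 28), (45, 28), (50, 29), (55, 28), (60, 28), (65, 27), (70, 27), (75, 19), (80, 15), (85, 14)]
side y -20 [(-15, 14), (-10, 16), (-5, 21), (0, 27), (5, 29), (10, 28), (15, 29), (20, 28), (25, 26), (30, 26), (35, 28), (40, 28), (45, 28), (50, 28), (55, 28), (60, 29), (65, 29), (70, 27), (75, 19), (80, 15), (85, 14)]
side y 20 [(-15, 14), (-10, 14), (-5, 19), (0, 26), (5, 29), (10, 29), (15, 28), (20, 27), (25, 27), (30, 26), (35, 26), (40, 28), (45, 29), (50, 29), (55, 30), (60, 30), (65, 29), (70, 29), (75, 16), (80, 14), (85, 14)]
```

View pics/f.png

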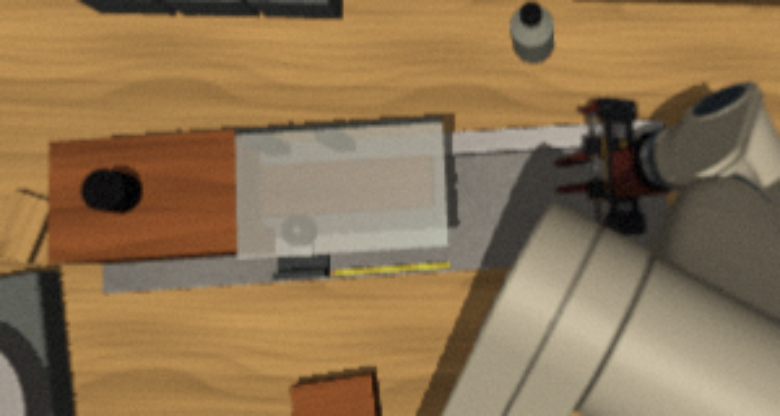

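Through the guard the board shows at columns 262-437, parallel to the fence with its edges at station x 0 to 70. The bottle is untouched. I will touch the tail gently once to check that it did not spring back.

Call:
{"fn": "servo_tool", "kwargs": {
  "deltas": [
    [[29,0,26],[0,0,0]],
    [[58,0,52],[0,0,0]],
    [[87,0,78],[0,0,0]],
    [[108,0,97],[0,0,0]],
    [[119,0,107],[0,0,0]]
  ]
}}

```text
t: 15.47
ee_pos: [569.3, 84.0, 27.4]
orientation: [-1.705, -1.859, -0.654]
ft_force: [0.2, -1.1, -0.2]
width: 28.4
grasp_force: 0.0
```

Call:
{"fn": "servo_tool", "kwargs": {
  "deltas": [
    [[1.5,0,1.3],[0,0,0]],
    [[3,0,2.7],[0,0,0]],
    [[3.7,0,3.3],[0,0,0]],
    [[3.7,0,3.3],[0,0,0]]
  ]
}}

```text
t: 15.8
ee_pos: [571.3, 84.0, 27.4]
orientation: [-1.711, -1.858, -0.657]
ft_force: [0.9, -0.3, -0.2]
width: 28.5
grasp_force: 0.0
```

Call:
{"fn": "servo_tool", "kwargs": {
  "deltas": [
    [[0.4,0,0.3],[0,0,0]],
    [[0.7,0,0.7],[0,0,0]],
    [[0.7,0,0.7],[0,0,0]]
  ]
}}

```text
t: 16.05
ee_pos: [570.8, 85.5, 27.3]
orientation: [-1.71, -1.858, -0.657]
ft_force: [0.1, 1.0, 0.5]
width: 28.8
grasp_force: 0.0
```

Call:
{"fn": "servo_tool", "kwargs": {
  "deltas": [
    [[0.4,0,0.3],[0,0,0]],
    [[0.7,0,0.7],[0,0,0]],
    [[0.7,0,0.7],[0,0,0]]
  ]
}}

```text
t: 16.3
ee_pos: [570.4, 87.2, 27.3]
orientation: [-1.709, -1.858, -0.656]
ft_force: [-0.4, 0.7, -0.2]
width: 28.4
grasp_force: 0.0
```

Call:
{"fn": "servo_tool", "kwargs": {
  "deltas": [
    [[0.7,0,0.7],[0,0,0]],
    [[1.5,0,1.3],[0,0,0]],
    [[1.5,0,1.3],[0,0,0]]
  ]
}}

```text
t: 16.55
ee_pos: [570.2, 89.5, 27.3]
orientation: [-1.709, -1.859, -0.656]
ft_force: [-0.8, 0.9, 0.4]
width: 28.7
grasp_force: 0.0
```

Call:
{"fn": "servo_tool", "kwargs": {
  "deltas": [
    [[0.4,0,0.3],[0,0,0]],
    [[0.7,0,0.7],[0,0,0]],
    [[0.7,0,0.7],[0,0,0]]
  ]
}}

```text
t: 16.8
ee_pos: [570.2, 90.0, 27.2]
orientation: [-1.709, -1.859, -0.656]
ft_force: [-0.1, -2.3, 0.3]
width: 28.6
grasp_force: 1.0
```

Call:
{"fn": "servo_tool", "kwargs": {
  "deltas": [
    [[0.4,0,0.3],[0,0,0]],
    [[0.7,0,0.7],[0,0,0]],
    [[0.7,0,0.7],[0,0,0]]
  ]
}}

```text
t: 17.05
ee_pos: [570.3, 90.4, 27.2]
orientation: [-1.71, -1.86, -0.656]
ft_force: [-2.0, -7.0, 1.4]
width: 28.7
grasp_force: 3.4
```

Call:
{"fn": "servo_tool", "kwargs": {
  "deltas": [
    [[0.4,0,0.3],[0,0,0]],
    [[0.7,0,0.7],[0,0,0]],
    [[0.7,0,0.7],[0,0,0]]
  ]
}}

```text
t: 17.3
ee_pos: [570.3, 90.8, 27.2]
orientation: [-1.71, -1.86, -0.656]
ft_force: [-2.9, -11.1, 3.9]
width: 28.5
grasp_force: 5.3
```

Call:
{"fn": "servo_tool", "kwargs": {
  "deltas": [
    [[0.4,0,0.3],[0,0,0]],
    [[0.7,0,0.7],[0,0,0]],
    [[0.7,0,0.7],[0,0,0]]
  ]
}}

```text
t: 17.55
ee_pos: [570.2, 91.3, 27.2]
orientation: [-1.711, -1.861, -0.656]
ft_force: [-2.7, -13.8, 5.5]
width: 28.5
grasp_force: 6.8
```

The board was firm at once, so it had not sprung back. I will ease off and withdraw.

Call:
{"fn": "servo_tool", "kwargs": {
  "deltas": [
    [[-0.3,0,-0.3],[0,0,0]],
    [[-0.6,0,-0.6],[0,0,0]],
    [[-0.9,0,-0.8],[0,0,0]],
    [[-1.2,0,-1.1],[0,0,0]],
    [[-1.5,0,-1.4],[0,0,0]]
  ]
}}

```text
t: 17.97
ee_pos: [570.2, 90.7, 27.2]
orientation: [-1.709, -1.859, -0.657]
ft_force: [-0.4, -3.0, 0.5]
width: 28.6
grasp_force: 1.3
```

Call:
{"fn": "servo_tool", "kwargs": {
  "deltas": [
    [[-0.5,0,-0.4],[0,0,0]],
    [[-1,0,-0.9],[0,0,0]],
    [[-2,0,-1.8],[0,0,0]],
    [[-4,0,-3.6],[0,0,0]],
    [[-8,0,-7],[0,0,0]]
  ]
}}

```text
t: 18.38
ee_pos: [570.8, 80.8, 27.0]
orientation: [-1.708, -1.859, -0.656]
ft_force: [0.5, -0.1, 0.4]
width: 28.5
grasp_force: 0.0
```

Call:
{"fn": "servo_tool", "kwargs": {
  "deltas": [
    [[-15,0,-13.4],[0,0,0]],
    [[-37,0,-33],[0,0,0]],
    [[-65,0,-59],[0,0,0]],
    [[-80,0,-72],[0,0,0]],
    [[-80,0,-72],[0,0,0]]
  ]
}}

```text
t: 18.8
ee_pos: [581.5, -31.1, 27.0]
orientation: [-1.714, -1.858, -0.659]
ft_force: [-0.2, 0.3, 0.5]
width: 28.2
grasp_force: 0.0
```

Call:
{"fn": "servo_tool", "kwargs": {
  "deltas": [
    [[0,0,0],[0,0,0]],
    [[0,0,0],[0,0,0]],
    [[0,0,0],[0,0,0]]
  ]
}}

```text
t: 19.05
ee_pos: [579.4, -25.5, 27.0]
orientation: [-1.707, -1.858, -0.656]
ft_force: [-1.0, 0.5, -0.0]
width: 28.5
grasp_force: 0.0
```

Run:
```python
from h import *
from workcell import ctrl,close_job
state(ctrl.get_obs());print(close_job())
```

```text
t 19.05 st [  31.7 -238.5   27. ] F [-1.   0.5 -0. ] rot err0 [-102.8 -102.8  -39.5] q [-0.39  0.83  1.68  0.71  1.14 -0.95] w 28.5
the job is handed in; nothing more can be done
None
```

The job is handed in at 19 s: the board was squared to the fence and slid past the roller into the box until it came up firm (19 N peak), it now lies flat and tight to the fence, and the bottle and jar were not touched.

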